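# Start-of-shift check of the stop button on the label rewinder

### The arm

A 6-joint arm with a two-finger parallel gripper is mounted at the origin on the work surface. World frame = base frame: x ahead of the robot, y to its left, z up, the work surface at z = 0. Lengths are in m, angles in rad, forces in N, time in s.
With the tool pointing down it reaches from about 0.4 to 0.825 m from the base axis. Payload 7 kg.
Tool frame: the origin (TCP) lies midway between the tips of the shut fingers; the grasp point (between the pads) lies 19 mm behind it; z points along the fingers, y is the line along which they close (so a half turn about z gives the same grasp; the last joint's range is limited). The gripper opens to 88 mm and grips with 3 to 60 N. Pads are 19 mm wide; open, the fingers measure 130 mm over their backs; the gripper's body (78 mm by 193 mm) begins 47 mm behind the grasp point.
Start: joints at [-0.974, 0.359, 0.012, 0, -1.224, -0.288], TCP at [0.205, -0.643, 0.227] pointing down, gripper open.
Joint ranges: [-3.07, 3.07], [-1.43, 2.12], [-1.02, 1.25], [-3.03, 1.67], [-3.05, -0], [-3.03, 3.03]. Speed limits (rad/s): [2.39, 2.39, 3.01, 3.14, 3.14, 3.14].

### API

Orientations are given as [roll, pitch, yaw] about the fixed x, y, z axes, in that order (R = Rz(yaw) Ry(pitch) Rx(roll)).
In Python, from station import telemetry, eyes, ticket, recognise, trace gives the robot as it stands. The module is installed in compiled form; this text tells all that it offers.
- The arm moves only by the tool servo_tool, never from a script. Its argument "series" is a list that holds one entry, the list of rows, each a list of 4 numbers: the shift along the tool's x, y, z in mm, then the turn about the tool's z in rad. In form: [[[x, y, z, roll], ...]]. A call has exactly 10 rows; each row shifts and turns the commanded pose from where the row before left it, along the tool's axes as they then stand; what a row does not reach is not made up. A row lasts 1/12 s, in which the tool goes at most 41.7 mm and 7.16 degrees, less where a joint would pass 70% of its speed; a pose out of reach is approached as far as the arm can. A call is refused whole if a number of a shift passes 41.7 or a number of a turn 0.125, either way. A call with a gripper value outside its range is refused whole. "claw" is the gripper's target within -1 to 1 (shut at 1, half-way at 0, fully open at -1), set as the call begins (left out, the last holds). The fingers move at their own pace and stop on an object; "grip_force" is the grip in N (left out, the last holds). Time passes only in rows, so rows that do not move let the fingers close, or fill a call up. It gives the time, the measured TCP pose, the force, the opening and the grip force at its end, in the units of the state.
- telemetry.get_state(): the state, without advancing time (a new reading comes with each control period).
- eyes.grab_frame(name): name is "scene" or "top" or "wrist"; returns the picture (480x640x3 uint8, red, green, blue); there is no depth.
- eyes.calibration(name): a dict with "mtx" (3x3 intrinsics, pixels), "rvec" (rotation vector, rad) and "tvec" (3), from world to camera coordinates, as OpenCV has them. Camera axes: x right, y down, z forward; pixel columns grow to the right and rows downward; lengths in m; the calibration is good to about 2 mm. A picture is of the moment at which its call begins: read the wrist's pose just before it. calibration takes no time and is no camera call; for the wrist camera it gives the pose at the moment of the call.
- ticket.job_done(): hands the job in; it is judged then, once.
Trained networks look in the newest picture that a camera, given by its name, has taken for a name from the list of things; names that differ only in an ending like _2 or _b are one class to them, and where a whole thing is asked for, a point or a joint stands for the part that bears it (a point fixed in the world has none). Each returns a list of dicts, best first, with "conf" (0 to 1); they miss things now and then, are a little off and sometimes report something else, mostly with a low value. They report only what shows in the picture. A call takes as long as a camera call. They do not tell look-alikes from the thing itself.
- recognise(camera, name): "position" ([x, y, z] in m, in world coordinates, good to about 4 mm: the middle of the surface that is visible of it).
- trace(camera, name): "mask" (480x640 bool, what is visible of it).
The state is a dict: "t": time; "q": joint angles; "qd": joint speeds; "joint_efforts": joint torques, N m; "eef_pos": TCP position; "ee_rot": TCP orientation; "force": force on the tool from outside, world axes, zero at the start; "moment": the same for the moment, N m; "width": finger opening in m; "gripper_force": force on a finger pad.
Only numpy, scipy, OpenCV 4.12 (cv2) and the standard library are available. Lean on these libraries where they do the work, as an engineer would, in place of code of your own. Each camera call takes 0.05 s, during which the arm holds its last target. There are 200 camera calls.

### The job

Do the stop-button check: push the three-winged mushroom stop button straight down with a fingertip until it latches and stays in when you let go of it, then push one of its wings sideways to twist it clockwise, seen from above, until it springs back out. After that press the round reset button on the other box right in and let it come up again. Work with the fingertips only, never taking a button between the fingers, and leave the rolls, tools and bottle on the bench where they are.

Things in the scene. Friction and masses are not known exactly. Their poses are not given: they have to be found in the camera images.
- stop_station: grey metal box, 100 x 100 mm, 70 mm high, fixed to the bench, with the mushroom stop button in the middle of its lid. Origin at the centre of its underside, on the bench and on the button's upright axis; z up. A cable gland sticks out of its +x side
- stop_plunger (a joint): how far the mushroom head is in (m): 0 out, straight down to a stop at 0.008. It takes 5 N at first and about 10 N at half-way; past 0.0067 a spring latch snaps over and the head stays in by itself at about 0.006 until it is twisted
- stop_head (a joint): how far the mushroom head is twisted (rad): 0 at rest, growing clockwise seen from above, stop at 0.96. A spring (0.03 to 0.12 N m) turns it back when let go. Twisted by about 0.5 while latched it comes off the latch and springs out by itself
- stop_top (a point): middle of the top of the mushroom head, on its axis, 106 mm above the bench when out. The head is a flat dome 22 mm high: a round core 44 mm across with three wings evenly round it, each 14 mm wide, reaching 32 mm from the axis. Between the wings it is open down to the lid, 70 mm above the bench, but for a black collar in the middle, 36 mm across and 6 mm high
- stop_wing0 (a point): middle of one wing, 27 mm from the axis and 13 mm below the top of the head; moves with the head. Untwisted, this wing points to the station's -x. A wing has upright flanks and is 16 mm high, its top edge 5 mm and its lower edge 21 mm below the top of the head
- stop_wing1 (a point): the same point of the wing that, untwisted, points 60 degrees clockwise (seen from above) of the station's +x
- stop_wing2 (a point): the same point of the wing that, untwisted, points 60 degrees anticlockwise of the station's +x
- reset_station: grey metal box, 150 mm (x) x 80 mm (y), 70 mm high, fixed to the bench, with a push button on its lid (36 mm from the middle towards its -x) and a key switch without key on the other half (steel ring 24 mm across, does not move). Origin at the centre of its underside; a cable gland sticks out of its +x side
- reset_button_top (a point): the middle of the top of the reset push button, a plain round grey cap 28 mm across in a black round housing 44 mm across; 92 mm above the bench when out, 10 mm proud of its housing. It springs back when let go
- reset_button (a joint): how far the reset button is pressed (m): 0 out, 0.006 fully in (about 6 N)
- label_roll: white roll of labels standing flat on the bench, 84 mm across, 50 mm high; origin at the centre of its underside; not part of the job
- core_tube: empty cardboard core standing upright, 43 mm across, 80 mm high; origin at the centre of its underside; not part of the job
- ribbon_roll: black roll of printer ribbon standing upright, 52 mm across, 60 mm high; origin at the centre of its underside; not part of the job
- wide_roll: large white roll of labels standing flat, 104 mm across, 75 mm high; origin at the centre of its underside; not part of the job
- marker_pen: marker pen lying on the bench, 135 mm long, 22 mm high; origin under its middle, x along it; not part of the job
- screwdriver: screwdriver lying on the bench, about 190 mm long, x along it; not part of the job
- cleaner_bottle: small bottle standing on the bench, 54 mm across, 130 mm high; origin at the centre of its underside; not part of the job
There are look-alikes about, which are no part of the job. Leave any purple look-alike of the reset_station alone. Leave any orange look-alike of the core_tube alone.

How it is judged:
By the outcome, as a careful person would: the job done as asked, in the order asked, and still so for the second after the job is handed in, with the robot touching nothing.
It also fails if it takes over 48 s, if anything falls off the work surface, if the arm or the gripper's body presses on something with over 40 N, if the wrist force passes 120 N, or if a joint passes its speed limit or range.

## Working session

There is one attempt and no reset: what is moved stays moved. The work goes in short steps, Python scripts to look and compute and a tool call to move; the robot and the scene stay as the last step left them, time stands still between calls to the robot, and variables do not carry over. Pictures are saved under pics/ and viewed, at most 10 in all, crops included, and the job is handed in when it is done.

Besides the shell and the picture viewer there is one more tool, called after ">>>" as name([rows], argument=value, ...), one row to a line, values as JSON. servo_tool: Moves the arm, as the interface text tells. Its arguments: {"type":"object","properties":{"series":{"type":"array"},"claw":{"type":"number"},"grip_force":{"type":"number"}},"required":["series"]}

```bash
mkdir -p pics; cat > h.py <<'E'
import numpy as np, cv2
from station import telemetry, eyes, ticket, recognise, trace
def cal(c):
    k=eyes.calibration(c); return np.array(k["mtx"],float),np.array(k["rvec"],float),np.array(k["tvec"],float)
def px2z(c,uv,z):
    K,r,t=cal(c);R=cv2.Rodrigues(r)[0];o=-R.T@t.ravel();d=R.T@np.linalg.inv(K)@[uv[0],uv[1],1];return o+d*(z-o[2])/d[2]
def proj(c,P):
    K,r,t=cal(c);return cv2.projectPoints(np.array(P,float).reshape(-1,1,3),r,t,K,None)[0].reshape(-1,2)
def save(c,n):
    im=eyes.grab_frame(c);cv2.imwrite("pics/"+n,im[:,:,::-1]);return im
E
python3 - <<'E'
from h import *
np.set_printoptions(precision=4,suppress=True)
s=telemetry.get_state();print(s)
for c in ["top","scene"]:
    save(c,c+"0.png")
    for n in ["stop_station","stop_top","stop_wing0","stop_wing1","stop_wing2","reset_station","reset_button_top"]:
        print(c,n,[(np.round(d["position"],3),round(d["conf"],2)) for d in recognise(c,n)[:4]])
E
```

```text
{'t': 0.0, 'q': array([-0.9739,  0.3594,  0.011 , -0.0004, -1.2241, -0.2881]), 'qd': array([ 0.0006,  0.    , -0.    ,  0.0021, -0.002 ,  0.0015]), 'joint_efforts': array([ -0.0025, -58.2718,  29.3053,   6.9967,   0.0067,  -0.0002]), 'eef_pos': array([ 0.205 , -0.6426,  0.2256]), 'ee_rot': array([ 3.1399, -0.0001, -2.8329]), 'force': array([ 0.6456, -0.1921,  0.4006]), 'moment': array([0.0011, 0.0006, 0.021 ]), 'gripper_force': 0.0, 'width': 0.08764609547325566}
top stop_station []
top stop_top [(array([ 0.483, -0.23 ,  0.101]), 0.6)]
top stop_wing0 [(array([ 0.488, -0.23 ,  0.1  ]), 0.69)]
top stop_wing1 [(array([ 0.488, -0.23 ,  0.1  ]), 0.69)]
top stop_wing2 [(array([ 0.488, -0.23 ,  0.1  ]), 0.69)]
top reset_station [(array([0.489, 0.178, 0.07 ]), 0.92), (array([0.254, 0.213, 0.068]), 0.83)]
top reset_button_top []
scene stop_station [(array([ 0.508, -0.22 ,  0.07 ]), 0.61)]
scene stop_top [(array([ 0.49, -0.23,  0.1 ]), 0.65)]
scene stop_wing0 [(array([ 0.492, -0.222,  0.101]), 0.91), (array([0.454, 0.196, 0.092]), 0.49), (array([0.514, 0.186, 0.071]), 0.35)]
scene stop_wing1 [(array([ 0.492, -0.222,  0.101]), 0.91), (array([0.454, 0.196, 0.092]), 0.49), (array([0.514, 0.186, 0.071]), 0.35)]
scene stop_wing2 [(array([ 0.492, -0.222,  0.101]), 0.91), (array([0.454, 0.196, 0.092]), 0.49), (array([0.514, 0.186, 0.071]), 0.35)]
scene reset_station [(array([0.512, 0.188, 0.072]), 0.71), (array([0.281, 0.213, 0.07 ]), 0.69)]
scene reset_button_top [(array([0.45 , 0.013, 0.053]), 0.33), (array([ 0.511, -0.218,  0.072]), 0.27)]
```

View pics/top0.png

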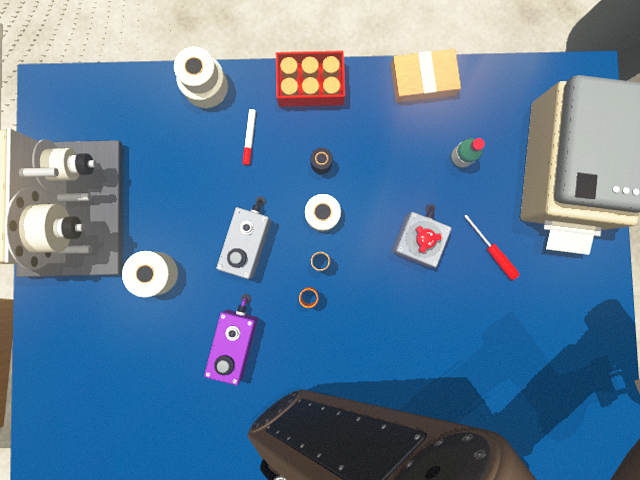

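View pics/scene0.png

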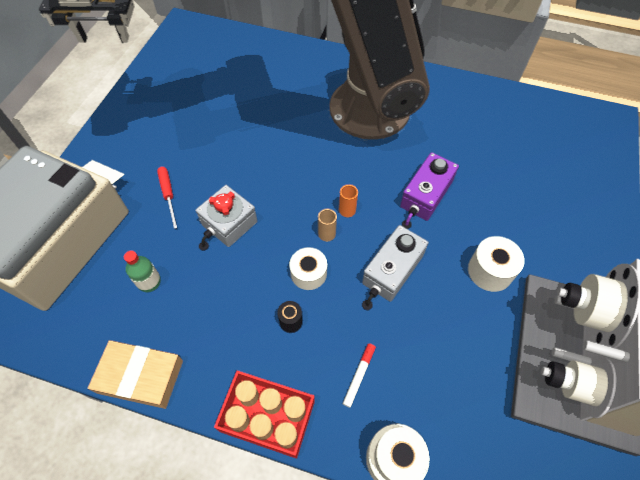

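The top view shows the grey stop box at about (424,240) with its gland at (431,210), so +x points up and slightly right. The grey reset box is at (243,243) with its button at (236,258), and the purple look-alike is at (231,345). The scene view agrees. I'll go above the stop button with the fingers shut.

>>> servo_tool([
  [[-30, 24, -4, 0], [-30, 24, -4, 0], [-30, 24, -4, 0], [-30, 24, -4, 0], [-30, 24, -4, 0], [-30, 24, -4, 0], [-30, 24, -4, 0], [-30, 24, -4, 0], [-30, 24, -4, 0], [-30, 24, -4, 0]],
], claw=1, grip_force=20)

```text
t: 1.63
eef_pos: [0.4187, -0.3215, 0.2671]
ee_rot: [-3.141, 0.001, -2.833]
force: [1.1, -0.1, -0.3]
width: 0.0263
gripper_force: 0.0
```

>>> servo_tool([
  [[0, 0, 0, -0.12], [0, 0, 0, -0.12], [0, 0, 0, -0.12], [0, 0, 0, -0.12], [0, 0, 0, -0.12], [0, 0, 0, -0.12], [0, 0, 0, -0.12], [0, 0, 0, -0.12], [0, 0, 0, 0], [0, 0, 0, 0]],
])

```text
t: 2.47
eef_pos: [0.418, -0.3232, 0.2667]
ee_rot: [-3.141, 0.0, -1.877]
force: [0.1, -0.2, 0.8]
width: 0.0004
gripper_force: 0.0
```

```bash
python3 - <<'E'
from h import *
np.set_printoptions(precision=4,suppress=True)
s=telemetry.get_state();print(s["t"],s["q"],s["eef_pos"],s["ee_rot"],s["force"],s["width"])
save("wrist","w1.png");print(proj("wrist",[[.488,-.228,.106],[.48,-.23,.07]]))
for n in ["stop_station","stop_top","stop_wing0"]:
    print(n,[(np.round(d["position"],3),round(d["conf"],2)) for d in recognise("wrist",n)[:4]])
E
```

```text
2.4667 [-0.2868  0.091  -0.2457 -0.     -1.2338 -0.019 ] [ 0.418  -0.3232  0.2667] [-3.1413  0.     -1.8766] [ 0.1068 -0.2076  0.7833] 0.00038070387278260376
[[271.6845 343.8958]
 [282.7254 320.0747]]
stop_station [(array([ 0.479, -0.272,  0.063]), 0.58), (array([ 0.482, -0.257,  0.094]), 0.52)]
stop_top [(array([ 0.486, -0.26 ,  0.095]), 0.72)]
stop_wing0 [(array([ 0.484, -0.26 ,  0.097]), 0.39)]
```

View pics/w1.png

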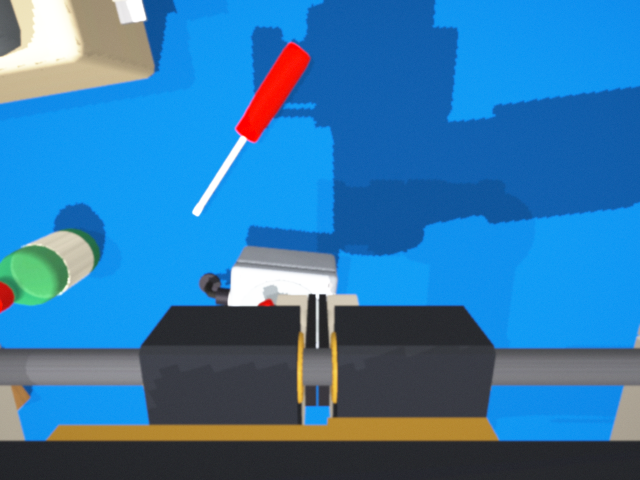

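The wrist view looks toward the tool's +x (image up). The station is half hidden by the gripper at about (285,280). I'll shift along the tool's -x to clear it, then measure.

>>> servo_tool([
  [[-30, 0, 0, 0], [-30, 0, 0, 0], [-30, 0, 0, 0], [-30, 0, 0, 0], [-30, 0, 0, 0], [0, 0, 0, 0], [0, 0, 0, 0], [0, 0, 0, 0], [0, 0, 0, 0], [0, 0, 0, 0]],
])

```text
t: 3.5
eef_pos: [0.4623, -0.1808, 0.2665]
ee_rot: [3.141, -0.0, -1.874]
force: [-0.2, -0.2, 0.1]
width: 0.0007
gripper_force: 0.0
```

```bash
cat >> h.py <<'E'
def red(im,box=None):
    h=cv2.cvtColor(im,cv2.COLOR_RGB2HSV);m=(((h[...,0]<8)|(h[...,0]>172))&(h[...,1]>150)&(h[...,2]>90)).astype(np.uint8)
    if box:
        k=np.zeros_like(m);x0,y0,x1,y1=box;k[y0:y1,x0:x1]=1;m*=k
    return m
E
python3 - <<'E'
from h import *
np.set_printoptions(precision=4,suppress=True)
s=telemetry.get_state();print(s["t"],s["eef_pos"],s["ee_rot"])
im=save("wrist","w2.png")
P=proj("wrist",[.485,-.228,.1])[0];print("exp",P)
def rc(im,p,c):
    m=red(im,[max(0,int(p[0]-r)) if i==0 else max(0,int(p[1]-r)) if i==1 else int(p[0]+r) if i==2 else int(p[1]+r) for i,r in enumerate([c]*4)])
    y,x=np.nonzero(m);return x.mean(),y.mean(),len(x)
print("wrist",(a:=rc(im,P,75)),px2z("wrist",a[:2],.1))
for c,r in [("top",25),("scene",30)]:
    i=cv2.imread(f"pics/{c}0.png")[:,:,::-1].copy();a=rc(i,proj(c,[.485,-.228,.1])[0],r);print(c,a,px2z(c,a[:2],.1))
for n in ["stop_station","stop_top"]:
    print(n,[(np.round(d["position"],3),round(d["conf"],2)) for d in recognise("wrist",n)[:4]])
x,y=int(P[0]),int(P[1]);x0,y0=max(0,x-100),max(0,y-75)
print("crop",x0,y0);cv2.imwrite("pics/w2c.png",cv2.resize(im[y0:y0+150,x0:x0+200,::-1],None,fx=4,fy=4,interpolation=cv2.INTER_CUBIC))
E
```

```text
3.5 [ 0.4623 -0.1808  0.2665] [ 3.1414 -0.0001 -1.8744]
exp [269.0655 172.4366]
wrist (np.float64(272.0735512630015), np.float64(164.51708766716197), 2692) [ 0.4807 -0.2331  0.1   ]
top (np.float64(426.1504424778761), np.float64(238.22713864306786), 339) [ 0.4832 -0.2298  0.1   ]
scene (np.float64(222.68789808917197), np.float64(202.4936305732484), 314) [ 0.4899 -0.2283  0.1   ]
stop_station [(array([ 0.483, -0.24 ,  0.065]), 0.86)]
stop_top [(array([ 0.478, -0.232,  0.103]), 0.7)]
crop 169 97
```

View pics/w2c.png

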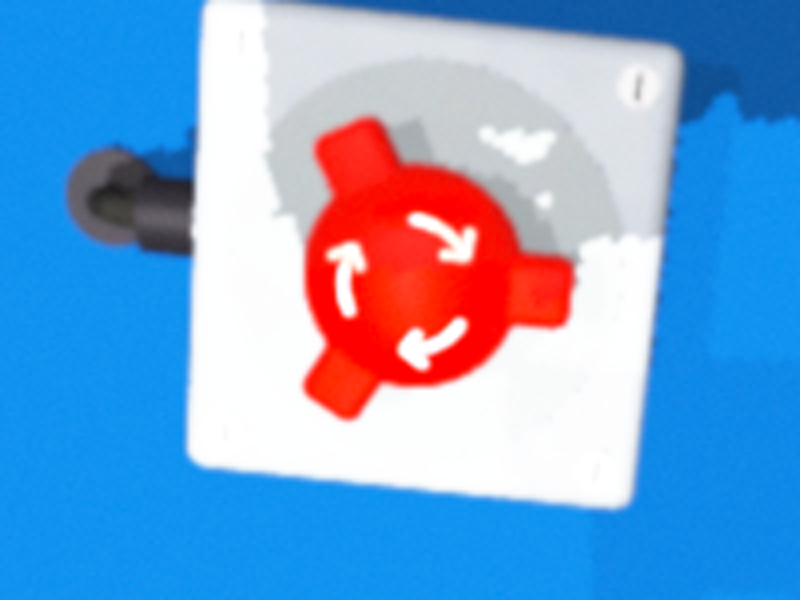

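The crop shows the head's core centre at crop (412,275), which is pixel (272,166). Wing 0 points right to crop (572,292). The lid corners are at crop (203,2), (682,42), (632,508) and (188,466), and the gland is on the left. I'll turn these into a pose.

```bash
python3 - <<'E'
from h import *
np.set_printoptions(precision=4,suppress=True)
f=lambda u,v,z:px2z("wrist",(169+(u+.5)/4-.5,97+(v+.5)/4-.5),z)
c=[f(*p,.07) for p in [(203,2),(682,42),(632,508),(188,466)]]
print("lid",np.mean(c,0),[np.linalg.norm(c[i]-c[i-1]) for i in range(4)])
d=(c[0]-c[1])+(c[3]-c[2]);print("yaw",np.arctan2(d[1],d[0]))
a=f(412,275,.095);w=f(540,290,.095);print(a,w,np.linalg.norm(a-w),"yaw",np.arctan2(*(a-w)[1::-1]))
# two-view height of the head: rays wrist vs top
K=[]
b=[]
A=[]
for cam,uv in [("wrist",(272,165.6)),("top",(426.2,238.2)),("scene",(222.7,202.5))]:
    o=px2z(cam,uv,0);e=px2z(cam,uv,1)-o;e/=np.linalg.norm(e);M=np.eye(3)-np.outer(e,e);A.append(M);b.append(M@o)
print("tri",np.linalg.lstsq(np.vstack(A),np.hstack(b),rcond=None)[0])
m=red(cv2.imread("pics/w2.png")[:,:,::-1].copy(),(200,90,345,240))
cn=max(cv2.findContours(m,0,2)[0],key=cv2.contourArea);dt=cv2.distanceTransform(m,2,5);print("core",cv2.minMaxLoc(cv2.distanceTransform(cv2.morphologyEx(m,cv2.MORPH_CLOSE,np.ones((9,9))),2,5)))
for n in ["reset_station"]:
  for cam in ["top","scene"]:
    im=eyes.grab_frame(cam)
    print(cam,[(np.round(d["position"],3),round(d["conf"],2)) for d in recognise(cam,n)])
E
```

```text
lid [ 0.4818 -0.2313  0.07  ] [np.float64(0.09772281355019338), np.float64(0.09835914330190336), np.float64(0.09952629834205284), np.float64(0.09915285180088379)]
yaw -0.3915901488319792
[ 0.482  -0.2321  0.095 ] [ 0.4586 -0.2216  0.095 ] 0.0256695735553937 yaw -0.41925194664540905
tri [ 0.4835 -0.2322  0.0896]
core (0.0, 26.96589469909668, (0, 0), (272, 165))
top [(array([0.471, 0.199, 0.072]), 0.7), (array([0.255, 0.214, 0.07 ]), 0.66)]
scene [(array([0.513, 0.186, 0.07 ]), 0.92), (array([0.28 , 0.209, 0.069]), 0.88), (array([ 0.49 , -0.225,  0.099]), 0.16)]
```

>>> servo_tool([
  [[22, -17, 0, 0], [21, -17, 0, 0], [0, 0, 25, 0.096], [0, 0, 30, 0], [0, 0, 30, 0], [0, 0, 30, 0], [0, 0, 25, 0], [0, 0, 10, 0], [0, 0, 0, 0], [0, 0, 0, 0]],
])

```text
t: 4.68
eef_pos: [0.4827, -0.2314, 0.1171]
ee_rot: [3.142, -0.001, -1.968]
force: [-0.7, -0.6, 1.0]
width: 0.0006
gripper_force: 0.0
```

>>> servo_tool([
  [[0, 0, 5, 0], [0, 0, 4, 0], [0, 0, 2, 0], [0, 0, 2, 0], [0, 0, 2, 0], [0, 0, 1.5, 0], [0, 0, 1.5, 0], [0, 0, 1, 0], [0, 0, 0, 0], [0, 0, 0, 0]],
])

```text
t: 5.52
eef_pos: [0.4829, -0.2312, 0.0987]
ee_rot: [-3.14, 0.0, -1.968]
force: [-0.8, 2.6, 7.1]
width: 0.0002
gripper_force: 3.6
```

>>> servo_tool([
  [[0, 0, 0.5, 0], [0, 0, 0.5, 0], [0, 0, 0.5, 0], [0, 0, 0.5, 0], [0, 0, 0, 0], [0, 0, 0, 0], [0, 0, 0, 0], [0, 0, 0, 0], [0, 0, 0, 0], [0, 0, 0, 0]],
])

```text
t: 6.35
eef_pos: [0.483, -0.2313, 0.0981]
ee_rot: [-3.139, 0.0, -1.968]
force: [-5.4, 4.8, 19.4]
width: 0.0007
gripper_force: 9.6
```

>>> servo_tool([
  [[0, 0, -2, 0], [0, 0, -2, 0], [0, 0, -2, 0], [0, 0, 0, 0], [0, 0, 0, 0], [0, 0, 0, 0], [0, 0, 0, 0], [0, 0, 0, 0], [0, 0, 0, 0], [0, 0, 0, 0]],
])

```text
t: 7.18
eef_pos: [0.4822, -0.2312, 0.1014]
ee_rot: [3.141, -0.0, -1.969]
force: [0.6, 0.2, -0.5]
width: 0.0004
gripper_force: 0.0
```

No force at z = 0.101, where an unlatched head would push back with 5 N or more, so it has latched. Next I go beside wing 0, on its anticlockwise side.

>>> servo_tool([
  [[0, 0, -14, 0], [0, 0, -4, 0], [12, 24, 0, 0], [12, 23, 0, 0], [0, 0, 0, 0], [0, 0, 12, 0], [0, 0, 12, 0], [0, 0, 12, 0], [0, 0, 0, 0], [0, 0, 0, 0]],
])

```text
t: 8.02
eef_pos: [0.4294, -0.2351, 0.0833]
ee_rot: [3.141, -0.0, -1.969]
force: [0.6, -0.1, 0.8]
width: 0.0006
gripper_force: 0.0
```

>>> servo_tool([
  [[-4, 0, 0, 0], [-4, 0, 0, 0], [-3, 0, 0, 0], [-3, 0, 0, 0], [-3, 0, 0, 0], [-3, 0, 0, 0], [-2, 0, 0, 0], [-2, 0, 0, 0], [0, 0, 0, 0], [0, 0, 0, 0]],
])

```text
t: 8.85
eef_pos: [0.439, -0.2129, 0.0836]
ee_rot: [3.142, -0.0, -1.969]
force: [-0.7, 0.2, 0.1]
width: 0.0003
gripper_force: 0.0
```

```bash
python3 - <<'E'
from h import *
a=cv2.imread("pics/scene0.png");b=save("scene","s1.png")[:,:,::-1]
cv2.imwrite("pics/s1c.png",cv2.resize(np.hstack([a[170:270,175:275],b[170:270,175:275]]),None,fx=4,fy=4,interpolation=cv2.INTER_CUBIC))
E
```

```text
(no output)
```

View pics/s1c.png

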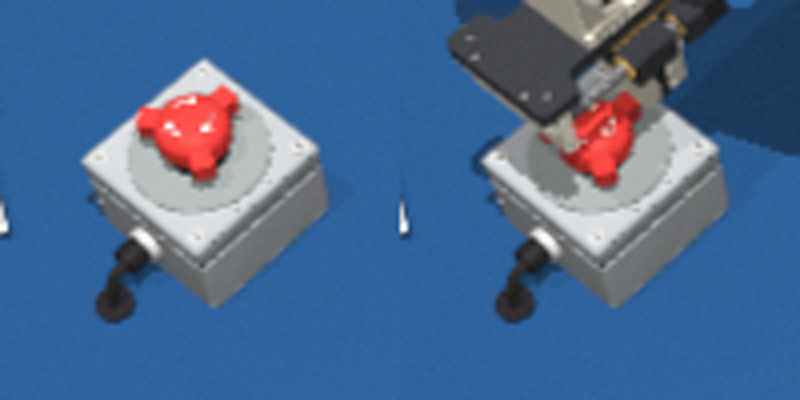

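```bash
python3 - <<'E'
from h import *
p=lambda P:((proj("scene",P)-[175,170])*4+[400,0]).round().tolist()
print("tcp,+66mm up, centre,wing0 tip",p([[.439,-.213,.083],[.439,-.213,.149],[.482,-.232,.1],[.482-.0295,-.232+.0125,.087]]))
b=cv2.imread("pics/s1.png");cv2.imwrite("pics/s1d.png",cv2.resize(b[150:250,165:285],None,fx=6,fy=6,interpolation=cv2.INTER_CUBIC))
E
```

```text
tcp,+66mm up, centre,wing0 tip [[654.0, 85.0], [637.0, 16.0], [590.0, 118.0], [634.0, 96.0]]
```

View pics/s1d.png

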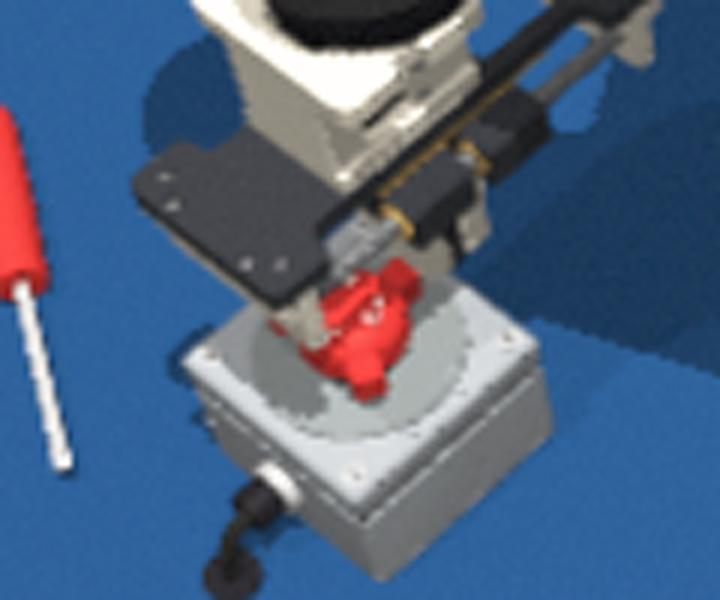

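```bash
python3 - <<'E'
from h import *
np.set_printoptions(precision=4,suppress=True)
s=telemetry.get_state();R=cv2.Rodrigues(np.zeros(3))[0]
from scipy.spatial.transform import Rotation as Ro
R=Ro.from_euler("xyz",s["ee_rot"]).as_matrix();p=s["eef_pos"];print(p,s["force"],s["moment"])
for q in [[0,0,0],[0,.021,0],[0,-.021,0],[.0095,.01,0],[.0095,.021,-.02],[.0095,-.021,-.02],[.0095,.021,-.04]]:print(q,proj("wrist",p+R@q))
save("wrist","w3.png")
im=cv2.imread("pics/w3.png");cv2.imwrite("pics/w3c.png",cv2.resize(im[200:440,200:440],None,fx=2.5,fy=2.5))
E
```

```text
[ 0.4389 -0.213   0.0835] [-0.8523 -1.1945  0.0379] [ 0.0827  0.056  -0.0024]
[0, 0, 0] [[312.556 314.321]]
[0, 0.021, 0] [[361.3244 314.3194]]
[0, -0.021, 0] [[263.7849 314.3226]]
[0.0095, 0.01, 0] [[336.0893 294.086 ]]
[0.0095, 0.021, -0.02] [[367.6296 316.2265]]
[0.0095, -0.021, -0.02] [[256.2822 316.2302]]
[0.0095, 0.021, -0.04] [[374.7765 344.5919]]
```

View pics/w3c.png

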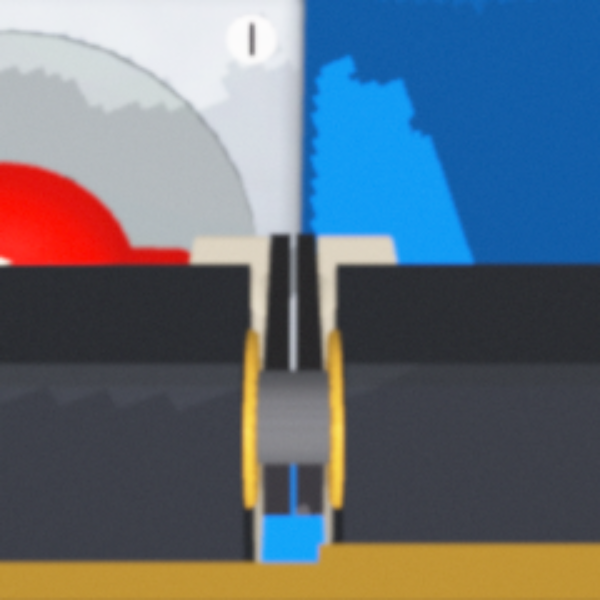

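The shut tips measure about 34 mm across, not 42 mm, so they slid past the end of the wing. The wing still shows untwisted, with its red tip ending at crop (190,255). I'll back off, go 5 mm further in and push again.

>>> servo_tool([
  [[12, 0, 0, 0], [12, 0, 0, 0], [0, 0, 0, 0], [0, -5, 0, 0], [0, 0, 0, 0], [-5, 0, 0, 0], [-4, 0, 0, 0], [-3, 0, 0, 0], [-3, 0, 0, 0], [0, 0, 0, 0]],
])

```text
t: 9.78
eef_pos: [0.44, -0.2226, 0.0835]
ee_rot: [3.141, -0.0, -1.968]
force: [-1.4, -1.0, 1.0]
width: -0.0
gripper_force: 0.8
```

>>> servo_tool([
  [[-2, 0, 0, 0], [-2, 0, 0, 0], [-2, 0, 0, 0], [-2, 0, 0, 0], [0, 0, 0, 0], [0, 0, 0, 0], [0, 0, 0, 0], [0, 0, 0, 0], [0, 0, 0, 0], [0, 0, 0, 0]],
])

```text
t: 10.62
eef_pos: [0.4431, -0.2158, 0.0835]
ee_rot: [3.141, 0.0, -1.969]
force: [-2.2, -1.0, -0.3]
width: 0.0006
gripper_force: 1.2
```

>>> servo_tool([
  [[-2, 0, 0, 0], [-1, 0, 0, 0], [0, 0, 0, 0], [0, 0, 0, 0], [0, 0, 0, 0], [0, 0, 0, 0], [0, 0, 0, 0], [0, 0, 0, 0], [0, 0, 0, 0], [0, 0, 0, 0]],
])

```text
t: 11.45
eef_pos: [0.4443, -0.2131, 0.0836]
ee_rot: [-3.142, 0.0, -1.969]
force: [-1.7, -3.1, -0.2]
width: 0.0003
gripper_force: 1.2
```

```bash
python3 - <<'E'
from h import *
a=cv2.imread("pics/scene0.png");c=cv2.imread("pics/s1.png");b=save("scene","s2.png")[:,:,::-1]
cv2.imwrite("pics/s2c.png",cv2.resize(np.hstack([i[180:240,190:255] for i in (a,c,b)]),None,fx=4,fy=4,interpolation=cv2.INTER_CUBIC))
E
```

```text
(no output)
```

View pics/s2c.png

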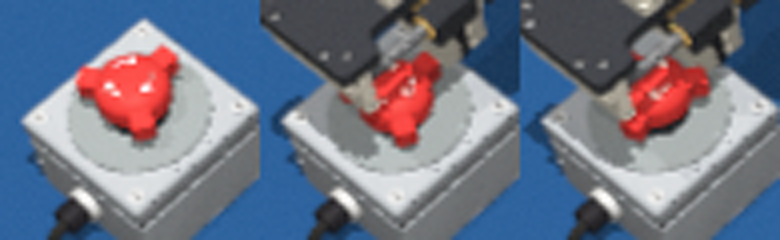

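The right panel shows the head clearly twisted clockwise by about 0.6 rad or more. I'll back off, rise clear, check that it came out and locate the reset button.

>>> servo_tool([
  [[9, 0, 0, 0], [9, 0, 0, 0], [9, 0, 0, 0], [0, 3, 0, 0], [0, 0, -30, 0], [0, 0, -40, 0], [0, 0, -40, 0], [-40, 0, -10, 0], [-40, 0, 0, 0], [-40, 0, 0, 0]],
])

```text
t: 12.33
eef_pos: [0.4784, -0.1256, 0.2053]
ee_rot: [-3.138, 0.002, -1.972]
force: [0.3, 0.1, -0.3]
width: 0.0004
gripper_force: 0.0
```

```bash
python3 - <<'E'
from h import *
np.set_printoptions(precision=4,suppress=True)
s=telemetry.get_state();print(s["t"],s["eef_pos"],s["ee_rot"])
b=save("scene","s3.png");a=cv2.imread("pics/scene0.png")[:,:,::-1].copy();c=cv2.imread("pics/s1.png")[:,:,::-1].copy()
box=(195,180,250,230)
for n,i in (("before",a),("latched",c),("now",b)):
    y,x=np.nonzero(red(i,box));print(n,x.mean(),y.mean(),len(x),x.min(),x.max(),y.min(),y.max())
d=a[180:230,195:250].astype(int)-b[180:230,195:250];print("diff",np.abs(d).mean())
print("6mm in px",proj("scene",[[.482,-.232,.1],[.482,-.232,.094]]))
t=cv2.imread("pics/top0.png");print("btn top",px2z("top",(236,258),.092),"scene",px2z("scene",(405.5,242),.092))
T=t[195:290,205:280];S=cv2.imread("pics/scene0.png")[215:310,355:430]
cv2.imwrite("pics/r.png",np.hstack([cv2.resize(i,None,fx=5,fy=5,interpolation=cv2.INTER_CUBIC) for i in (T,S)]))
E
```

```text
12.3333 [ 0.4784 -0.1256  0.2053] [-3.1381  0.0023 -1.9717]
before 222.68789808917197 202.4936305732484 314 209 233 192 214
latched 225.7531914893617 204.2127659574468 235 216 234 193 216
now 222.2624584717608 202.86046511627907 301 209 233 194 214
diff 30.986424242424242
6mm in px [[222.5815 199.3755]
 [223.0426 200.8538]]
btn top [0.4497 0.1933 0.092 ] scene [0.4601 0.1934 0.092 ]
```

View pics/r.png

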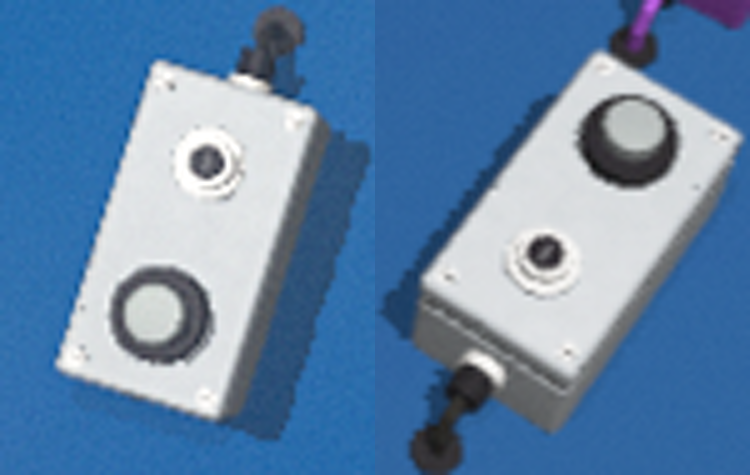

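The reset cap is at top pixel (235.4,257.6) and scene pixel (406.4,240). The head's place in the scene view fits the "out" state. I'll confirm that with the wrist camera and work out the way to the reset button.

```bash
python3 - <<'E'
from h import *
np.set_printoptions(precision=4,suppress=True)
im=save("wrist","w4.png");P=proj("wrist",[[.482,-.232,.095],[.482,-.232,.089]]);print(P)
u,v=map(int,P[0]);m=red(im,(max(0,u-110),max(0,v-110),u+110,v+110))
mm=cv2.copyMakeBorder(cv2.morphologyEx(m,cv2.MORPH_CLOSE,np.ones((9,9))),1,1,1,1,cv2.BORDER_CONSTANT);print(cv2.minMaxLoc(cv2.distanceTransform(mm,2,5)))
ctr=px2z("top",(235.4,257.6),.092),px2z("scene",(406.4,240),.092);print(ctr)
x0,y0=max(0,u-110),max(0,v-110);cv2.imwrite("pics/w4c.png",im[y0:y0+220,x0:x0+220,::-1])
E
```

```text
[[242.0355  83.5732]
 [243.7223  84.243 ]]
(0.0, 35.150394439697266, (0, 0), (243, 79))
(array([0.4506, 0.1947, 0.092 ]), array([0.4545, 0.1942, 0.092 ]))
```

View pics/w4c.png

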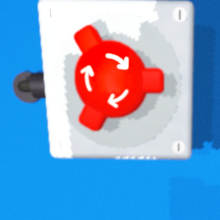

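The head is back at its rest twist: wing 0 points right at crop (152,78), in line with the box. I'll check its height by scale.

```bash
python3 - <<'E'
from h import *
K,r,t=cal("wrist");R=cv2.Rodrigues(r)[0];o=-R.T@t.ravel();f=K[0,0];s=telemetry.get_state()
zc=o[2];zc1=zc+.2665-s["eef_pos"][2];print(f,zc,R[2])
def core(n,box):
    m=red(cv2.imread(n)[:,:,::-1].copy(),box);y,x=np.nonzero(m)
    return np.sqrt(len(x))
a=core("pics/w2.png",(200,90,345,240));b=core("pics/w4.png",(132,0,352,193))
print(a,b,"ratio",b/a,"out:",(zc1-.095)/(zc-.095),"in:",(zc1-.095)/(zc-.089))
p=np.array([.4525,.1945]);y=s["ee_rot"][2];d=(p-s["eef_pos"][:2])*1000
print("to reset tool x,y mm",d@[np.cos(y),np.sin(y)],d@[np.sin(y),-np.cos(y)],s["q"])
E
```

```text
410.5931440597562 0.3636351286965764 [ 0.11716359  0.27652815 -0.95383692]
51.884487084291386 71.70774016799024 ratio 1.3820651257763048 out: 1.231928848261245 in: 1.2050146908311739
to reset tool x,y mm -282.4483622134639 147.0292446008477 [ 1.46895411e-01  7.57652203e-02 -4.09790523e-01 -4.51817342e-04
 -1.08257314e+00 -5.41258859e-01]
```

The scale check leans toward "out" but isn't conclusive. I'll do a light touch at about 104.5 mm, where a latched head would be clear by 4 mm.

>>> servo_tool([
  [[32, -15, 0, 0], [32, -15, 0, 0], [32, -15, 0, 0], [0, 0, 30, 0], [0, 0, 30, 0], [0, 0, 25, 0], [0, 0, 10, 0], [0, 0, 4, 0], [0, 0, 0, 0], [0, 0, 0, 0]],
])

```text
t: 13.27
eef_pos: [0.4816, -0.2325, 0.1056]
ee_rot: [3.141, -0.001, -1.968]
force: [-3.7, 0.1, 5.5]
width: 0.0004
gripper_force: 2.2
```

>>> servo_tool([
  [[0, 0, 1, 0], [0, 0, 1, 0], [0, 0, 0, 0], [0, 0, 0, 0], [0, 0, 0, 0], [0, 0, 0, 0], [0, 0, 0, 0], [0, 0, 0, 0], [0, 0, 0, 0], [0, 0, 0, 0]],
])

```text
t: 14.1
eef_pos: [0.4821, -0.2326, 0.1046]
ee_rot: [-3.14, -0.0, -1.968]
force: [-4.3, -0.3, 7.2]
width: 0.0004
gripper_force: 3.4
```

The head stands fully out, with contact at 105.5 mm and 5–7 N from the spring. On to the reset box.

>>> servo_tool([
  [[0, 0, -30, 0], [0, 0, -40, 0], [0, 0, -40, 0], [-37, 16, 0, 0], [-37, 16, 0, 0], [-37, 16, 0, 0], [-37, 16, 0, 0], [-37, 16, 0, 0], [-37, 16, 0, 0], [-37, 16, 0, 0]],
])

```text
t: 14.93
eef_pos: [0.4793, 0.0522, 0.2145]
ee_rot: [-3.139, 0.003, -1.968]
force: [1.0, 0.4, -0.6]
width: 0.0006
gripper_force: 0.0
```

>>> servo_tool([
  [[-37, 16, 0, 0], [-37, 16, 0, 0], [-37, 16, 0, 0], [-37, 16, 0, 0], [-37, 16, 0, 0], [0, 0, 0, 0], [0, 0, 0, 0], [0, 0, 0, 0], [0, 0, 0, 0], [0, 0, 0, 0]],
])

```text
t: 15.77
eef_pos: [0.4772, 0.2507, 0.2132]
ee_rot: [-3.141, 0.001, -1.97]
force: [0.3, 0.2, 0.2]
width: 0.0004
gripper_force: 0.0
```

```bash
python3 - <<'E'
from h import *
np.set_printoptions(precision=4,suppress=True)
s=telemetry.get_state();print(s["t"],s["eef_pos"],s["ee_rot"])
im=save("wrist","w5.png");P=proj("wrist",[.4525,.1945,.092])[0];print("exp",P)
for n in ["reset_station","reset_button_top"]:
    print(n,[(np.round(d["position"],4),round(d["conf"],2)) for d in recognise("wrist",n)[:4]])
g=cv2.medianBlur(cv2.cvtColor(im,cv2.COLOR_RGB2GRAY),3)
for r in ((16,32),(32,56)):
    c=cv2.HoughCircles(g,cv2.HOUGH_GRADIENT,1,20,param1=80,param2=18,minRadius=r[0],maxRadius=r[1])
    if c is not None:
        for q in c[0]:
            if np.hypot(*(q[:2]-P))<50: print(q,px2z("wrist",q[:2],.092),px2z("wrist",q[:2],.082))
# dark housing blob
x,y=map(int,P);k=np.zeros_like(g);k[max(0,y-60):y+60,x-60:x+60]=1
d=((g<75)&(k>0)&(im.max(2)-im.min(2)<40)).astype(np.uint8)
cn=max(cv2.findContours(d,0,2)[0],key=cv2.contourArea);e=cv2.minEnclosingCircle(cn);print("housing",e,px2z("wrist",e[0],.082))
E
```

```text
15.7667 [0.4772 0.2507 0.2132] [-3.1412  0.0008 -1.9699]
exp [315.5253 146.9512]
reset_station [(array([0.4862, 0.1793, 0.0715]), 0.8), (array([0.3934, 0.3588, 0.0436]), 0.75), (array([0.2897, 0.2045, 0.0698]), 0.6)]
reset_button_top [(array([0.45  , 0.1911, 0.0953]), 0.9), (array([0.7113, 0.1744, 0.013 ]), 0.37)]
[320.5 143.5  31.4] [0.4485 0.1938 0.092 ] [0.4487 0.1945 0.082 ]
[317.5 143.5  33.8] [0.4504 0.1931 0.092 ] [0.4506 0.1937 0.082 ]
housing ((320.2302551269531, 143.58291625976562), 31.154502868652344) [0.4489 0.1945 0.082 ]
```

>>> servo_tool([
  [[32, 2, 0, 0], [32, 2, 0, 0], [0, 0, 30, 0], [0, 0, 30, 0], [0, 0, 30, 0], [0, 0, 16, 0], [0, 0, 10, 0], [0, 0, 0, 0], [0, 0, 0, 0], [0, 0, 0, 0]],
])

```text
t: 16.75
eef_pos: [0.4491, 0.1943, 0.0974]
ee_rot: [-3.141, 0.001, -1.969]
force: [-0.1, -0.7, 0.4]
width: 0.0006
gripper_force: 0.0
```

>>> servo_tool([
  [[0, 0, 3, 0], [0, 0, 2, 0], [0, 0, 2, 0], [0, 0, 2, 0], [0, 0, 1, 0], [0, 0, 1, 0], [0, 0, 0.5, 0], [0, 0, 0, 0], [0, 0, 0, 0], [0, 0, 0, 0]],
])

```text
t: 17.58
eef_pos: [0.449, 0.1946, 0.0862]
ee_rot: [-3.141, 0.001, -1.968]
force: [-2.0, -0.3, 12.5]
width: 0.0004
gripper_force: 6.4
```

>>> servo_tool([
  [[0, 0, 0.4, 0], [0, 0, 0.4, 0], [0, 0, 0, 0], [0, 0, 0, 0], [0, 0, 0, 0], [0, 0, 0, 0], [0, 0, 0, 0], [0, 0, 0, 0], [0, 0, 0, 0], [0, 0, 0, 0]],
])

```text
t: 18.42
eef_pos: [0.449, 0.1946, 0.086]
ee_rot: [-3.14, 0.001, -1.968]
force: [-5.3, -1.3, 20.0]
width: 0.0005
gripper_force: 10.2
```

>>> servo_tool([
  [[0, 0, -3, 0], [0, 0, -5, 0], [0, 0, -8, 0], [0, 0, -15, 0], [0, 0, -25, 0], [0, 0, -25, 0], [0, 0, -20, 0], [0, 0, 0, 0], [0, 0, 0, 0], [0, 0, 0, 0]],
])

```text
t: 19.25
eef_pos: [0.4479, 0.1938, 0.1848]
ee_rot: [3.141, -0.001, -1.969]
force: [0.1, -0.4, 0.2]
width: 0.0004
gripper_force: 0.0
```

The reset button bottomed out at 20 N and has been let go, and the arm is clear.

```bash
python3 -c "
from station import ticket
print(ticket.job_done())"
```

```text
the job is handed in; nothing more can be done
None
```

The stop button was latched, then released by a clockwise twist on its second try (a touch check found it fully out). The reset button was then pressed right in and let go, and the job was handed in at about 19 s. I did not check by picture afterwards that the reset cap came back up or that the bench items were undisturbed.

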